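# Vial from the carton, held down on the vortex mixer

### The job

Fold both ajar flaps of the carton open until they lean outward past upright, then take out the slim capped vial (not the squat jar beside it) and stand it upright in the rubber cup on top of the vortex mixer. With the vial in the gripper, press the spring-loaded cup straight down about 7 mm, half of its 14 mm travel, keep it there for three seconds and finish while still holding it pressed like that. Only the vial may touch the mixer while pressing; the squat jar stays standing in the carton, and the other things on the bench stay where they are.

Things in the scene. Friction and masses are not known exactly. Their poses are not given: they have to be found in the camera images.
- carton: Open-topped cardboard carton fixed to the bench, 170 x 170 mm, 85 mm high, walls and floor 4 mm. Origin: centre of its underside; z up. A flap is hinged on its +y rim and another on its -y rim. A 34 mm high cardboard divider lies along its y axis at x = 0; the vial stands on the floor on one side of it (about x = +38 or -38 mm), the jar on the other; which is which varies.
- flap_left (a joint): Flap on the carton's +y rim, 164 mm (along the carton's x) x 60 mm x 3 mm. Angle in rad: 0 = closed flat, 1.57 = upright, larger = leaning outward, stop at 2.4. Starts ajar at 0.3 to 0.8, leaving a gap of 55 mm or more between the two free edges along the middle of the carton. A stiff light hinge (0.025 N m): it stays where it is left; push its underside outward.
- flap_right (a joint): The same flap on the carton's -y rim; same meaning of the angle, it opens outward to the carton's -y.
- flap_left_hinge (a point): Middle of the left flap's hinge line (runs along the carton's x), 86.5 mm above the bench, 85 mm from the carton's centre towards its +y.
- flap_right_hinge (a point): Middle of the right flap's hinge line, 85 mm from the carton's centre towards its -y.
- vial: Slim glass vial with black cap, upright in the carton: glass 27 mm in diameter up to 51 mm, cap 25 mm in diameter from 57 to 72 mm (its top), 35 to 70 g. Origin: centre of its underside; z up along it. Starts on the carton floor, its top below the carton's rim.
- jar: Squat glass jar with black cap standing in the other half of the carton: 44 mm in diameter, 48 mm high. Origin: centre of its underside. To be left in the carton.
- mixer: Vortex mixer fixed to the bench: grey housing 150 x 125 mm, with its white top to 115 mm high, a knob and a switch on its -x face. Origin: centre of its underside, z up. The rubber cup sits above it, 12 mm towards its +x.
- cup (a joint): How far the rubber cup is pressed straight down, m: 0 = up (rest), 0.014 = bottomed out. Spring: about 2.6 N to start moving, 5.8 N at 7 mm, 8.9 N at 14 mm (less the weight of what stands in it).
- cup_floor (a point): Centre of the cup's inner floor, 142 mm above the bench at rest; moves down with the cup. The cup is round, 48 mm across outside, mouth 40 mm, narrowing to about 34 mm at the floor; its rim is 12 mm above the floor.
- bench_vial_a: Small capped vial on the bench (27 mm in diameter, 55 mm high), bystander; origin: centre of its underside.
- bench_vial_b: A second such small vial, bystander; origin: centre of its underside.
- tape_roll: Roll of tape lying flat, 52 mm across, 18 mm high, bystander; origin: centre of its underside.
- marker: Marker pen lying on the bench, 132 mm long, 12 mm thick, bystander; origin: near its middle on the underside, x along it.
- amber_bottle: Amber bottle, 68 mm in diameter, 130 mm high, bystander; origin: centre of its underside.
- beaker: Glass beaker, 68 mm across, 85 mm high, bystander; origin: centre of its underside.
Things that resemble listed ones, but are neither listed nor needed, are in the scene too. What is meant by the carton is not turquoise, and is the larger of those in its own colour.

How it is judged:
On the way, in this order (a step that is already met when the one before it is completed fails the run):
1. both carton flaps stand open past upright (value of joint each of flap_left, flap_right above 1.6 rad), for 0.2 s.
2. the vial is lifted out of the carton in the gripper (height (world z) of vial above 0.09 m and contact force between the fingers and vial above 2 N), for 0.1 s.
3. the gripped vial keeps the cup pressed 4 to 10 mm down for 2.5 s (value of joint cup between 0.004 and 0.01 m and contact force between vial and mixer above 1.5 N and contact force between the fingers and vial above 2 N and horizontal distance between vial and cup_floor below 0.012 m and z of vial in the frame of cup_floor below 0.006 m and angle between vial's own z axis and vertical below 0.2 rad and contact force between each of the arm, the fingers and mixer below 0.5 N), for 2.5 s.
At the end, for the whole second after the job is handed in: The vial, still gripped by the fingers, stands upright (within 0.2 rad) on the floor of the mixer's cup, within 12 mm of its centre, and keeps the cup 4 to 10 mm down; nothing of the robot touches the mixer; both flaps are past upright; the jar stands in the carton (all of step 3 and value of joint each of flap_left, flap_right above 1.58 rad and horizontal distance between jar and carton below 0.09 m and height (world z) of jar below 0.02 m and angle between jar's own z axis and vertical below 0.2 rad); the arm keeps its last pose, push and grip.
It fails at once if a bystander on the bench is moved by more than 30 mm (distance of any of bench_vial_a, bench_vial_b, tape_roll, marker, amber_bottle, beaker from where it was at the start of the episode above 0.03 m).
It fails at once if the jar is tipped over or lifted out of the carton (angle between jar's own z axis and vertical above 0.6 rad or height (world z) of jar above 0.05 m).
It also fails if it takes over 72 s, if anything falls off the work surface, if the arm or the gripper's body presses on something with over 40 N, if the wrist force passes 120 N, or if a joint passes its speed limit or range.

### The arm

A 6-joint arm with a two-finger parallel gripper is mounted at the origin on the work surface. World frame = base frame: x ahead of the robot, y to its left, z up, the work surface at z = 0. Lengths are in m, angles in rad, forces in N, time in s.
With the tool pointing down it reaches from about 0.225 to 0.875 m from the base axis. Payload 3.4 kg.
Tool frame: the origin (TCP) lies at the very end of the fingers, on their centre line; the grasp point (between the pads) lies manip.grip_point_offset behind it (manip.grip_point_offset is the distance from the TCP to the grasp point, in m); z points along the fingers, y is the line along which they close (so a half turn about z gives the same grasp; the last joint's range is limited). The gripper opens to 85 mm and grips with 20 to 120 N. Pads are 22 mm wide; open, the fingers measure 114 mm over their backs; the gripper's body (76 mm by 85 mm) begins 54 mm behind the grasp point. The pads swing forward as they close: fully open they stand 13 mm farther back than shut.
Start: joints at [1.096, 0.276, 1.505, -0, 1.361, -0.121], TCP at [0.199, 0.539, 0.231] pointing down, gripper open.
Joint ranges: [-2.89, 2.89], [-0.75, 2.08], [0.22, 2.7], [-1.18, 4.32], [0.11, 2.71], [-2.7, 2.7]. Speed limits (rad/s): [2.57, 2.57, 3.14, 3.14, 3.14, 3.14].

### API

Orientations are given as a unit quaternion [w, x, y, z].
In Python, from rig import manip gives the robot as it stands.
- The arm moves only by the shell command python3 -m pendant 'ROWS' [FORCE]. ROWS is JSON, a list of rows, each an object of numbers: "jaw": the opening, from -1 (shut) to 1 (fully open); "tx", "ty", "tz": the shift along the world's x, y, z in cm; "ax", "ay", "az": the turn, a rotation vector about the world's x, y, z in degrees. In form: [{"jaw": .., "tx": .., "ty": .., "tz": .., "ax": .., "ay": .., "az": ..}, ...]. A call has 1 to 10 rows; each row is the pose to reach, as a shift and turn from the pose commanded when the call began; what a row does not reach only later rows make up. A row lasts 1/8 s, in which the tool goes at most 62.5 mm and 10.7 degrees, less where a joint would pass 70% of its speed; a pose out of reach is approached as far as the arm can. A call with a gripper value outside its range is refused whole. The fingers move at their own pace and stop on an object; FORCE is the grip in N (left out, the last holds). Time passes only in rows, so rows that repeat a pose let the fingers close. It gives the time, the measured TCP pose, the force, the opening and the grip force at its end, in the units of the state.
- manip.get_state(): the state, without advancing time (a new reading comes with each control period).
- manip.get_image(name): name is "scene" or "top" or "wrist"; returns a dict with "pixels" (420x560x3 uint8, blue, green, red), "depth" (420x560 float32, m along the optical axis (not along the pixel's ray), 0 where there is no reading), "fx", "fy", "cx", "cy" (pixels), "D" ([k1, k2, p1, p2, k3] as OpenCV has them; the pictures are not rectified), "pose" (4x4, takes a point from camera to world coordinates). Camera axes: x right, y down, z forward; pixel columns grow to the right and rows downward; lengths in m; the calibration is good to about 2 mm. A picture is of the moment at which its call begins.
- manip.sign_off(): hands the job in; it is judged then, once.
The state is a dict: "clock": time; "qpos": joint angles; "qd": joint speeds; "effort": joint torques, N m; "position": TCP position; "ee_rot": TCP orientation; "contact_force": force on the tool from outside, world axes, zero at the start; "moment": the same for the moment, N m; "width": finger opening in m; "gripper_force": force on a finger pad.
Only numpy, scipy, OpenCV 4.12 (cv2) and the standard library are available. Lean on these libraries where they do the work, as an engineer would, in place of code of your own. Each camera call takes 0.05 s, during which the arm holds its last target. There are 200 camera calls.

## Working session

There is one attempt and no reset: what is moved stays moved. The work goes in short steps, Python scripts to look and compute and a shell command to move; the robot and the scene stay as the last step left them, time stands still between calls to the robot, and variables do not carry over. Pictures are saved under pics/ and viewed, at most 10 in all, crops included, and the job is handed in when it is done.

```bash
mkdir -p pics; ls
cat > h.py <<'E'
import numpy as np, cv2
from rig import manip
def get(n):
    im=manip.get_image(n); im={k:(np.array(v) if k in("pixels","depth","pose","D") else v) for k,v in im.items()}
    im["K"]=np.array([[im["fx"],0,im["cx"]],[0,im["fy"],im["cy"]],[0,0,1.]]); return im
def rays(im,uv):
    n=cv2.undistortPoints(np.float64(uv).reshape(-1,1,2),im["K"],im["D"]).reshape(-1,2)
    return np.c_[n,np.ones(len(n))]
def onplane(im,uv,z):
    d=rays(im,uv)@im["pose"][:3,:3].T; o=im["pose"][:3,3]
    return o+d*((z-o[2])/d[:,2])[:,None]
def cloud(im):
    h,w=im["depth"].shape; u,v=np.meshgrid(np.arange(w),np.arange(h))
    r=rays(im,np.c_[u.ravel(),v.ravel()])*im["depth"].reshape(-1,1)
    return (r@im["pose"][:3,:3].T+im["pose"][:3,3]).reshape(h,w,3)
E
python3 - <<'E'
from h import *
import pickle
for n in("scene","top"):
    im=get(n); pickle.dump(im,open(n+".pkl","wb")); cv2.imwrite(f"pics/{n}0.png",im["pixels"]); print(n,im["fx"],im["pose"].round(3).tolist())
print(manip.grip_point_offset, manip.get_state())
E
```

```text
pics
scene 384.8221716764709 [[0.822, 0.414, -0.391, 0.87], [0.569, -0.604, 0.558, -0.481], [-0.006, -0.681, -0.732, 0.701], [0.0, 0.0, 0.0, 1.0]]
top 543.3783321548725 [[-0.007, -0.991, 0.135, 0.349], [-1.0, 0.006, -0.009, -0.013], [0.008, -0.135, -0.991, 1.403], [0.0, 0.0, 0.0, 1.0]]
0.0187 {'clock': 0.1, 'qpos': array([ 1.09599816e+00,  2.76537930e-01,  1.50598240e+00, -4.85545550e-05,
        1.36073028e+00, -1.21021219e-01]), 'qd': array([-6.40037517e-04, -1.01956031e-03, -2.73496326e-03, -1.80547028e-06,
       -1.97042765e-03, -9.80940298e-04]), 'effort': array([-1.89738143e-04, -4.17702091e+01, -2.46402580e+01, -2.96517355e-04,
        5.85148169e-03,  7.92696937e-06]), 'position': array([0.19902111, 0.53895715, 0.23053232]), 'ee_rot': array([-2.20629280e-04,  1.75962391e-01,  9.84396541e-01, -7.99428761e-04]), 'contact_force': array([-0.46057353, -0.24997037,  0.26443243]), 'moment': array([ 0.03289555,  0.00813693, -0.05981617]), 'gripper_force': 0.0, 'width': 0.08539012660140025}
```

View pics/scene0.png

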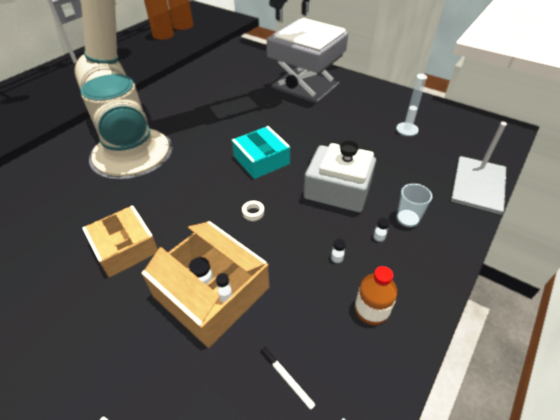

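View pics/top0.png

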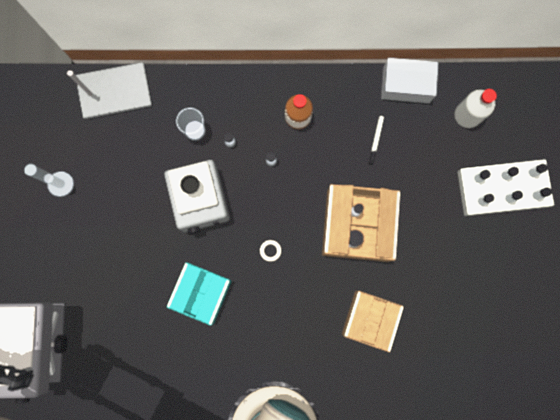

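The intended carton is the larger tan one: scene (207,283), top (362,222). The smaller tan one, top (374,321), and the turquoise one, top (199,293), don't fit. The slim vial's cap is at top (358,210) and the squat jar's at (356,239). The mixer is at top (195,195), with its black cup at (190,184). The robot base is at the bottom of the top view.

Run:
```python
from h import *
import pickle
out=[]
for n,bx in(("top",(300,165,425,280)),("scene",(130,210,285,350))):
    im=pickle.load(open(n+".pkl","rb")); P=cloud(im); px=im["pixels"]
    x0,y0,x1,y1=bx
    c=cv2.resize(px[y0:y1,x0:x1],None,fx=3.2,fy=3.2,interpolation=cv2.INTER_CUBIC); out.append(cv2.resize(c,(400,370)))
    hsv=cv2.cvtColor(px,cv2.COLOR_BGR2HSV)
    tan=cv2.inRange(hsv,(8,60,90),(28,255,255)); m=np.zeros_like(tan); m[y0:y1,x0:x1]=tan[y0:y1,x0:x1]
    Q=P[m>0]; Q=Q[(Q[:,2]>-.01)&(Q[:,2]<.2)]
    print(n,len(Q),"zpct",np.percentile(Q[:,2],[1,25,50,75,99]).round(3), cv2.minAreaRect(np.float32(Q[:,:2]*1000)))
    np.save(n+"Q.npy",Q)
    dark=(px.max(2)<60)&(im["depth"]>0); dm=np.zeros(dark.shape,np.uint8); dm[y0+15:y1-15,x0+15:x1-15]=dark[y0+15:y1-15,x0+15:x1-15]
    k,lab,st,ce=cv2.connectedComponentsWithStats(dm)
    for i in range(1,k):
        if st[i,4]>15:
            q=P[lab==i]; z=np.percentile(q[:,2],90); print("dark",ce[i].round(1),st[i,4],"z",z.round(3),"xyz@top",onplane(im,ce[i],z).round(4),np.median(q,0).round(3))
cv2.imwrite("pics/crop1.png",np.hstack(out))
im=pickle.load(open("top.pkl","rb"));P=cloud(im)
R=P[150:240,150:240].reshape(-1,3)
T=R[(R[:,2]>.105)&(R[:,2]<.125)]; print("mixertop",len(T),cv2.minAreaRect(np.float32(T[:,:2]*1000)),np.median(T[:,2]))
C=R[(R[:,2]>.145)&(R[:,2]<.16)]; print("rim",len(C),C.mean(0),cv2.minEnclosingCircle(np.float32(C[:,:2]*1000)))
C=R[(R[:,2]>.125)&(R[:,2]<.17)]; print("cup",len(C),C.mean(0),cv2.minEnclosingCircle(np.float32(C[:,:2]*1000)))
im=pickle.load(open("scene.pkl","rb"));P=cloud(im)
R=P[130:220,290:390].reshape(-1,3)
T=R[(R[:,2]>.108)&(R[:,2]<.122)]; print("mixertop",len(T),cv2.minAreaRect(np.float32(T[:,:2]*1000)))
C=R[(R[:,2]>.125)&(R[:,2]<.17)]; print("cup",len(C),C.mean(0),C[:,2].max(),cv2.minEnclosingCircle(np.float32(C[:,:2]*1000)))
```

```text
top 4518 zpct [-0.003  0.006  0.093  0.107  0.12 ] ((516.0473022460938, -227.81427001953125), (190.2568817138672, 192.40562438964844), 84.46509552001953)
dark [360.1 260.3] 146 z 0.003 xyz@top [[ 0.4146 -0.2237  0.0025]] [ 0.415 -0.225 -0.001]
scene 9088 zpct [-0.001  0.025  0.063  0.101  0.118] ((417.9005432128906, -188.70315551757812), (215.89694213867188, 355.6884765625), 84.72162628173828)
dark [168.8 234.2] 672 z 0.001 xyz@top [[ 0.321  -0.1602  0.0008]] [ 0.322 -0.16  -0.001]
dark [252.2 237. ] 973 z 0.001 xyz@top [[ 0.4882 -0.0563  0.0009]] [ 0.489 -0.058 -0.001]
dark [199.2 266.2] 272 z 0.053 xyz@top [[ 0.4743 -0.2087  0.0528]] [ 0.473 -0.208  0.051]
dark [222.  279.8] 112 z 0.077 xyz@top [[ 0.5461 -0.2174  0.0771]] [ 0.545 -0.216  0.075]
dark [160.4 318.8] 1114 z 0.001 xyz@top [[ 0.4655 -0.3222  0.0011]] [ 0.465 -0.32  -0.   ]
dark [254.3 319. ] 1022 z 0.001 xyz@top [[ 0.6183 -0.2182  0.0012]] [ 0.615 -0.22  -0.   ]
mixertop 1536 ((588.5448608398438, 193.59130859375), (110.78208923339844, 99.75159454345703), 14.165205001831055) 0.11395564573027828
rim 147 [0.5903839  0.19539402 0.15125453] ((589.0673828125, 193.75881958007812), 24.128488540649414)
cup 312 [0.5900106  0.19478638 0.14611696] ((589.0673828125, 193.75881958007812), 24.128488540649414)
mixertop 1110 ((589.8887939453125, 191.009521484375), (109.72895050048828, 101.78495025634766), 14.325019836425781)
cup 287 [0.58978645 0.19214548 0.14652993] 0.1556306542112449 ((591.06103515625, 191.33126831054688), 24.84038543701172)
```

View pics/crop1.png

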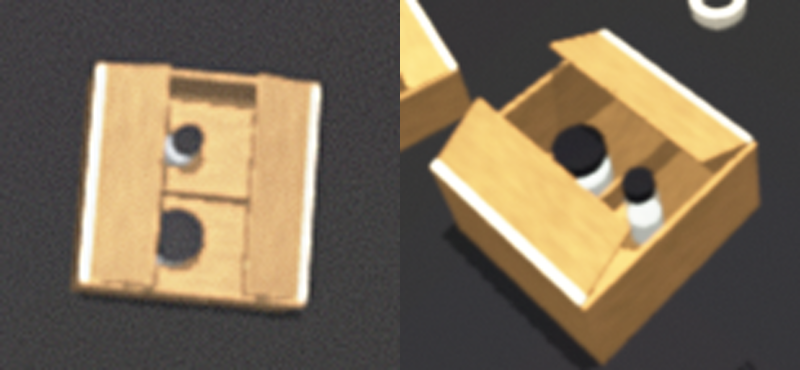

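The left half of the crop (top view) shows the slim vial's cap at (188,140) in the far (+x) half, and the jar at (180,237) in the near half. The right half (scene view) confirms it: slim vial at (640,190), squat jar at (580,155). Next I fit the flaps and the caps.

Run:
```python
from h import *
import pickle
top=pickle.load(open("top.pkl","rb"));sc=pickle.load(open("scene.pkl","rb"))
# caps in top: dark blobs within box
px=top["pixels"]; P=cloud(top)
for (u,v),z in(((358,209),.076),((356,239),.052)):
    w=px[v-14:v+15,u-12:u+13].max(2); m=(w<75).astype(np.uint8); k,l,s,c=cv2.connectedComponentsWithStats(m)
    i=1+np.argmax(s[1:,4]); uv=c[i]+[u-12,v-14]; print("cap",uv.round(1),s[i],onplane(top,uv,z).round(4))
A=np.vstack([P[165:280,300:425].reshape(-1,3),cloud(sc)[210:350,130:285].reshape(-1,3)])
A=A[(A[:,0]>.4)&(A[:,0]<.62)&(A[:,1]>-.34)&(A[:,1]<-.1)]
F=A[(A[:,2]>.092)&(A[:,2]<.16)]
for nm,sel in(("L",F[:,1]>-.225),("R",F[:,1]<-.225)):
    q=F[sel]; 
    for _ in range(4):
        c=q.mean(0); n=np.linalg.svd(q-c,full_matrices=False)[2][2]; n*=np.sign(n[2]); d=abs((q-c)@n); q=q[d<max(.003,.0)] if (d<.003).sum()>50 else q
    # intersection with z=.0865: direction and point
    dr=np.cross(n,[0,0,1]); dr/=np.linalg.norm(dr); dr*=np.sign(dr[0])
    h=np.array([n[0],n[1],0]); h/=np.linalg.norm(h)
    s=((c[2]-.0865)*n[2])/np.hypot(n[0],n[1]); p=np.r_[(c+h*s)[:2],.0865]
    e=(q-p)@dr; mid=p+dr*(np.percentile(e,1)+np.percentile(e,99))/2
    print(nm,len(q),"n",n.round(3),"ang",np.arccos(n[2]).round(3),"yaw",np.degrees(np.arctan2(dr[1],dr[0])).round(2),"hingemid",mid.round(4),"len",np.ptp(np.percentile(e,[1,99])).round(3),"zmax",np.percentile(q[:,2],99).round(3))
```

```text
cap [358.2 207.8] [ 9 10  7  7 29] [[ 0.5404 -0.2114  0.076 ]]
cap [358.6 234.6] [10  6  8 10 23] [[ 0.4763 -0.2143  0.052 ]]
L 2179 n [0.05  0.483 0.874] ang 0.506 yaw -5.91 hingemid [ 0.5157 -0.1306  0.0865] len 0.162 zmax 0.118
R 3169 n [-0.053 -0.51   0.858] ang 0.539 yaw -5.96 hingemid [ 0.4979 -0.3061  0.0865] len 0.161 zmax 0.119
```

```bash
python3 -m pendant '[{"jaw":-1,"tx":10,"ty":-20,"tz":2,"az":14},{"jaw":-1,"tx":15,"ty":-30,"tz":2,"az":14},{"jaw":-1,"tx":20,"ty":-40,"tz":2,"az":14},{"jaw":-1,"tx":25,"ty":-50,"tz":2,"az":14},{"jaw":-1,"tx":30.8,"ty":-75.7,"tz":2,"az":14},{"jaw":-1,"tx":30.8,"ty":-75.7,"tz":2,"az":14},{"jaw":-1,"tx":30.8,"ty":-75.7,"tz":2,"az":14},{"jaw":-1,"tx":30.8,"ty":-75.7,"tz":2,"az":14},{"jaw":-1,"tx":30.8,"ty":-75.7,"tz":2,"az":14},{"jaw":-1,"tx":30.8,"ty":-75.7,"tz":2,"az":14}]' 60
```

```text
invalid input at $[0]: expected keys jaw, tx, ty, tz, ax, ay, az
```

```bash
python3 -m pendant '[{"jaw":-1,"tx":10,"ty":-20,"tz":2,"ax":0,"ay":0,"az":14},{"jaw":-1,"tx":15,"ty":-30,"tz":2,"ax":0,"ay":0,"az":14},{"jaw":-1,"tx":20,"ty":-40,"tz":2,"ax":0,"ay":0,"az":14},{"jaw":-1,"tx":25,"ty":-50,"tz":2,"ax":0,"ay":0,"az":14},{"jaw":-1,"tx":30.8,"ty":-75.7,"tz":2,"ax":0,"ay":0,"az":14},{"jaw":-1,"tx":30.8,"ty":-75.7,"tz":2,"ax":0,"ay":0,"az":14},{"jaw":-1,"tx":30.8,"ty":-75.7,"tz":2,"ax":0,"ay":0,"az":14},{"jaw":-1,"tx":30.8,"ty":-75.7,"tz":2,"ax":0,"ay":0,"az":14},{"jaw":-1,"tx":30.8,"ty":-75.7,"tz":2,"ax":0,"ay":0,"az":14},{"jaw":-1,"tx":30.8,"ty":-75.7,"tz":2,"ax":0,"ay":0,"az":14}]' 60
```

```text
clock: 1.35
position: [0.44, -0.0363, 0.2487]
ee_rot: [0.0, 0.055, 0.998, 0.0]
contact_force: [0.3, 0.7, -0.2]
width: 0.0002
gripper_force: 0.0
```

```bash
python3 -m pendant '[{"jaw":-1,"tx":6.7,"ty":-18.2,"tz":0,"ax":0,"ay":0,"az":0},{"jaw":-1,"tx":6.7,"ty":-18.2,"tz":0,"ax":0,"ay":0,"az":0},{"jaw":-1,"tx":6.7,"ty":-18.2,"tz":0,"ax":0,"ay":0,"az":0},{"jaw":-1,"tx":6.7,"ty":-18.2,"tz":-5,"ax":0,"ay":0,"az":0},{"jaw":-1,"tx":6.7,"ty":-18.2,"tz":-8,"ax":0,"ay":0,"az":0},{"jaw":-1,"tx":6.7,"ty":-18.2,"tz":-8,"ax":0,"ay":0,"az":0}]'
```

```text
clock: 2.1
position: [0.5048, -0.2155, 0.1659]
ee_rot: [-0.003, 0.055, 0.998, 0.002]
contact_force: [-0.3, 0.8, -0.1]
width: 0.0002
gripper_force: 0.0
```

```bash
python3 -m pendant '[{"jaw":-1,"tx":0,"ty":-0.2,"tz":-4,"ax":0,"ay":0,"az":0},{"jaw":-1,"tx":0,"ty":-0.2,"tz":-7,"ax":0,"ay":0,"az":0},{"jaw":-1,"tx":0.1,"ty":1.5,"tz":-7,"ax":0,"ay":0,"az":0},{"jaw":-1,"tx":0.3,"ty":3,"tz":-6.8,"ax":0,"ay":0,"az":0},{"jaw":-1,"tx":0.4,"ty":4.2,"tz":-6.2,"ax":0,"ay":0,"az":0},{"jaw":-1,"tx":0.5,"ty":5.4,"tz":-5.4,"ax":0,"ay":0,"az":0},{"jaw":-1,"tx":0.7,"ty":6.6,"tz":-4.6,"ax":0,"ay":0,"az":0},{"jaw":-1,"tx":0.8,"ty":7.8,"tz":-4,"ax":0,"ay":0,"az":0},{"jaw":-1,"tx":0.9,"ty":9,"tz":-4,"ax":0,"ay":0,"az":0},{"jaw":-1,"tx":0.9,"ty":9,"tz":-4,"ax":0,"ay":0,"az":0}]'
python3 - <<'E'
from h import *
import pickle
for n in("scene",):
    im=get(n); cv2.imwrite("pics/s2.png",im["pixels"][150:370,90:330].repeat(2,0).repeat(2,1))
E
```

```text
clock: 3.35
position: [0.5155, -0.1251, 0.1285]
ee_rot: [-0.0, 0.054, 0.999, 0.0]
contact_force: [-0.5, 0.0, 0.5]
width: -0.0002
gripper_force: 0.0
```

View pics/s2.png

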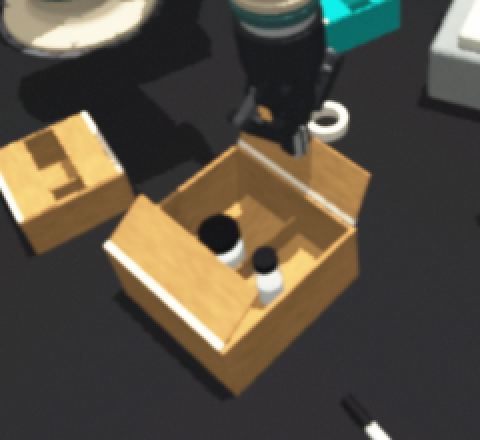

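The left flap is open, leaning outward at (310,170) in the crop. The right one is still ajar at (180,270).

```bash
python3 -m pendant '[{"jaw":-1,"tx":-0.5,"ty":-5,"tz":0.5,"ax":0,"ay":0,"az":0},{"jaw":-1,"tx":-0.9,"ty":-9,"tz":0,"ax":0,"ay":0,"az":0},{"jaw":-1,"tx":-0.9,"ty":-9,"tz":-3,"ax":0,"ay":0,"az":0},{"jaw":-1,"tx":-0.9,"ty":-9,"tz":-3.2,"ax":0,"ay":0,"az":0}]'
python3 -m pendant '[{"jaw":-1,"tx":-0.2,"ty":-1.5,"tz":0,"ax":0,"ay":0,"az":0},{"jaw":-1,"tx":-0.3,"ty":-3,"tz":0.2,"ax":0,"ay":0,"az":0},{"jaw":-1,"tx":-0.4,"ty":-4.2,"tz":0.8,"ax":0,"ay":0,"az":0},{"jaw":-1,"tx":-0.5,"ty":-5.4,"tz":1.6,"ax":0,"ay":0,"az":0},{"jaw":-1,"tx":-0.7,"ty":-6.6,"tz":2.4,"ax":0,"ay":0,"az":0},{"jaw":-1,"tx":-0.8,"ty":-7.8,"tz":3,"ax":0,"ay":0,"az":0},{"jaw":-1,"tx":-0.9,"ty":-9,"tz":3,"ax":0,"ay":0,"az":0},{"jaw":-1,"tx":-1,"ty":-9.3,"tz":3,"ax":0,"ay":0,"az":0},{"jaw":-1,"tx":-1,"ty":-9.3,"tz":3,"ax":0,"ay":0,"az":0}]'
python3 -m pendant '[{"jaw":-1,"tx":1,"ty":4,"tz":2,"ax":0,"ay":0,"az":0},{"jaw":0,"tx":3,"ty":9,"tz":8,"ax":0,"ay":0,"az":0},{"jaw":1,"tx":3.5,"ty":9.5,"tz":9,"ax":0,"ay":0,"az":0},{"jaw":1,"tx":3.5,"ty":9.5,"tz":9,"ax":0,"ay":0,"az":0},{"jaw":1,"tx":3.5,"ty":9.5,"tz":9,"ax":0,"ay":0,"az":0},{"jaw":1,"tx":3.5,"ty":9.5,"tz":9,"ax":0,"ay":0,"az":0}]'
python3 - <<'E'
from h import *
import pickle
im=get("wrist");pickle.dump(im,open("wrist.pkl","wb")); cv2.imwrite("pics/w3.png",im["pixels"])
sc=get("scene");pickle.dump(sc,open("scene3.pkl","wb"))
o=np.hstack([im["pixels"],sc["pixels"]]);cv2.imwrite("pics/ws3.png",cv2.resize(o,(800,300),interpolation=cv2.INTER_AREA))
print(manip.get_state()["position"],im["pose"].round(3).tolist())
P=cloud(sc)[200:360,120:300].reshape(-1,3)
F=P[(P[:,2]>.095)&(P[:,2]<.15)]
for s in(1,-1):
    c=np.array([.507,-.218]); y=(F[:,:2]-c)@[.1045,.9945]; x=(F[:,:2]-c)@[.9945,-.1045]
    k=(y*s>.07)&(abs(x)<.085)&(y*s<.15)
    if k.sum()>20:
        p=np.polyfit(y[k]*s,F[k,2],1) if False else np.polyfit(F[k,2],y[k]*s,1); print(s,k.sum(),"angle",np.pi/2+np.arctan(p[0]))
E
```

```text
clock: 3.9
position: [0.5047, -0.2161, 0.0945]
ee_rot: [-0.003, 0.056, 0.998, 0.001]
contact_force: [-0.7, 0.2, -0.0]
width: 0.0004
gripper_force: 0.0
clock: 5.03
position: [0.4964, -0.3096, 0.1263]
ee_rot: [-0.0, 0.055, 0.998, 0.0]
contact_force: [-0.3, 0.6, 0.5]
width: 0.0001
gripper_force: 0.0
clock: 5.78
position: [0.5305, -0.2148, 0.215]
ee_rot: [-0.002, 0.055, 0.998, 0.001]
contact_force: [-0.3, -0.3, 0.1]
width: 0.0854
gripper_force: 0.0
[ 0.53088706 -0.21484621  0.21537672] [[0.11, 0.941, 0.32, 0.449], [0.994, -0.104, -0.034, -0.207], [0.001, 0.322, -0.947, 0.358], [0.0, 0.0, 0.0, 1.0]]
1 1464 angle 2.0244574312042203
-1 693 angle 2.017369771113567
```

View pics/ws3.png

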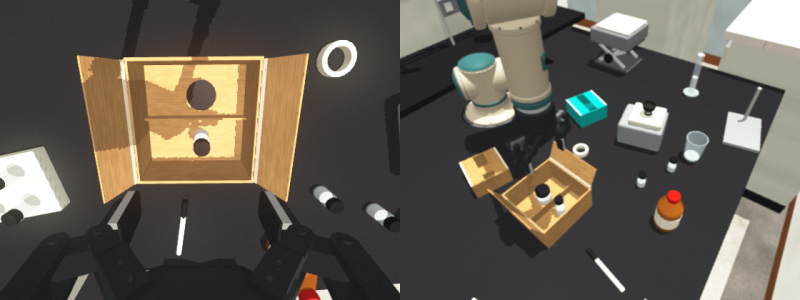

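Both flaps lean out at about 2.02 rad. The wrist view (left half) shows the vial cap at (201,147) and the jar at (201,95).

Run:
```python
from h import *
import pickle
im=pickle.load(open("wrist.pkl","rb"));sc=pickle.load(open("scene3.pkl","rb"))
for nm,i,(u,v) in(("wrist",im,(282,206)),("scene",sc,(223,280))):
    P=cloud(i); r=30; q=P[v-r:v+r,u-r:u+r].reshape(-1,3); px=i["pixels"][v-r:v+r,u-r:u+r].reshape(-1,3).max(1)
    vy=np.linalg.norm(q[:,:2]-[.543,-.214],axis=1)<.026
    k=vy&(px<75)&(q[:,2]>.072); t=q[k]; print(nm,"captop",k.sum(),cv2.minEnclosingCircle(np.float32(t[:,:2]*1000)),t.mean(0).round(4))
    k=vy&(q[:,2]>.012)&(q[:,2]<.055)&(px>90); t=q[k]
    if len(t)>10: print(" body",len(t),t.mean(0).round(4))
P=cloud(sc);d=np.linalg.norm(P[...,:2]-[.590,.1925],axis=2)
```

```text
wrist captop 17 ((533.5114135742188, -215.27194213867188), 8.49311637878418) [ 0.5311 -0.214   0.074 ]
 body 195 [ 0.5315 -0.2132  0.0353]
scene captop 98 ((543.317626953125, -214.76800537109375), 11.488859176635742) [ 0.5435 -0.2154  0.0754]
 body 154 [ 0.5495 -0.2197  0.0359]
```

Run:
```python
from h import *
import pickle
im=pickle.load(open("wrist.pkl","rb"));P=cloud(im)
m=(im["pixels"][170:240,250:315].max(2)<70).astype(np.uint8)
k,l,s,c=cv2.connectedComponentsWithStats(m)
for i in range(1,k):
    if s[i,4]>30:
        uv=c[i]+[250,170]; L=np.argwhere(l==i)+[170,250]; z=P[L[:,0],L[:,1]]
        print(uv,s[i],onplane(im,uv,.076),onplane(im,[[s[i,0]+250,uv[1]],[s[i,0]+s[i,2]+250,uv[1]],[uv[0],s[i,1]+170],[uv[0],s[i,1]+s[i,3]+170]],.076).round(4).tolist(),np.percentile(z,[5,50,95],0).round(3).tolist())
print(cv2.resize(im["pixels"],None,fx=1,fy=1).shape)
cv2.imwrite("pics/w4.png",cv2.resize(im["pixels"][165:245,245:320],None,fx=6,fy=6,interpolation=cv2.INTER_CUBIC))
```

```text
(420, 560, 3)
```

View pics/w4.png

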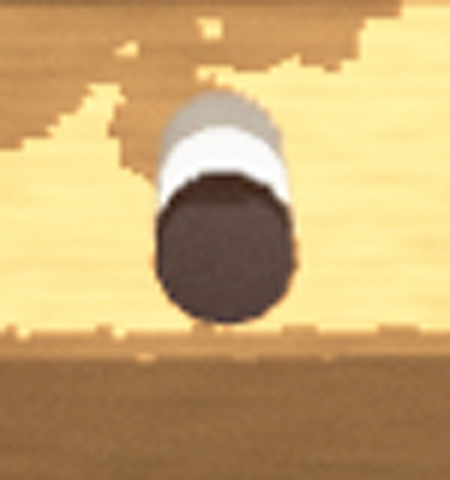

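The slim vial's cap top is centred at (226,256) in this crop, which is wrist pixel (282.2,207.2).

Run:
```python
from h import *
import pickle
im=pickle.load(open("wrist.pkl","rb"))
print(onplane(im,[[282.2,207.2],[282.2,219],[282.2,194.5],[270.5,207],[294,207]],.076).round(4).tolist())
```

```text
[[0.5416, -0.2139, 0.076], [0.5544, -0.2152, 0.076], [0.5283, -0.2124, 0.076], [0.5401, -0.2257, 0.076], [0.5427, -0.2019, 0.076]]
```

```bash
python3 -m pendant '[{"jaw":1,"tx":1.2,"ty":0,"tz":-5,"ax":0,"ay":0,"az":0},{"jaw":1,"tx":1.2,"ty":0,"tz":-9,"ax":0,"ay":0,"az":0},{"jaw":1,"tx":1.2,"ty":0,"tz":-12,"ax":0,"ay":0,"az":0},{"jaw":1,"tx":1.2,"ty":0,"tz":-15,"ax":0,"ay":0,"az":0},{"jaw":1,"tx":1.2,"ty":0,"tz":-17,"ax":0,"ay":0,"az":0},{"jaw":1,"tx":1.2,"ty":0,"tz":-18.7,"ax":0,"ay":0,"az":0},{"jaw":1,"tx":1.2,"ty":0,"tz":-18.7,"ax":0,"ay":0,"az":0},{"jaw":1,"tx":1.2,"ty":0,"tz":-18.7,"ax":0,"ay":0,"az":0}]'
python3 -m pendant '[{"jaw":-1,"tx":0,"ty":0,"tz":0,"ax":0,"ay":0,"az":0},{"jaw":-1,"tx":0,"ty":0,"tz":0,"ax":0,"ay":0,"az":0},{"jaw":-1,"tx":0,"ty":0,"tz":0,"ax":0,"ay":0,"az":0},{"jaw":-1,"tx":0,"ty":0,"tz":0,"ax":0,"ay":0,"az":0},{"jaw":-1,"tx":0,"ty":0,"tz":0,"ax":0,"ay":0,"az":0},{"jaw":-1,"tx":0,"ty":0,"tz":0,"ax":0,"ay":0,"az":0},{"jaw":-1,"tx":0,"ty":0,"tz":0,"ax":0,"ay":0,"az":0},{"jaw":-1,"tx":0,"ty":0,"tz":0,"ax":0,"ay":0,"az":0}]' 60
```

```text
clock: 6.88
position: [0.544, -0.2148, 0.03]
ee_rot: [0.0, 0.055, 0.998, -0.0]
contact_force: [0.5, -0.9, 0.2]
width: 0.0857
gripper_force: 0.0
clock: 7.88
position: [0.544, -0.2144, 0.0303]
ee_rot: [0.0, 0.055, 0.999, -0.0]
contact_force: [-1.2, 0.2, 5.0]
width: 0.0255
gripper_force: 59.0
```

```bash
python3 -m pendant '[{"jaw":-1,"tx":0,"ty":0,"tz":2,"ax":0,"ay":0,"az":0},{"jaw":-1,"tx":0,"ty":0,"tz":5,"ax":0,"ay":0,"az":0},{"jaw":-1,"tx":0,"ty":0,"tz":9,"ax":0,"ay":0,"az":0},{"jaw":-1,"tx":0,"ty":0,"tz":13,"ax":0,"ay":0,"az":0},{"jaw":-1,"tx":0,"ty":0,"tz":17,"ax":0,"ay":0,"az":0},{"jaw":-1,"tx":0,"ty":0,"tz":20,"ax":0,"ay":0,"az":0},{"jaw":-1,"tx":0,"ty":0,"tz":20,"ax":0,"ay":0,"az":0},{"jaw":-1,"tx":0,"ty":0,"tz":20,"ax":0,"ay":0,"az":0}]'
python3 - <<'E'
from h import *
import pickle
im=get("scene");pickle.dump(im,open("scene5.pkl","wb")); P=cloud(im); px=im["pixels"]
s=manip.get_state(); print(s["position"])
q=P.reshape(-1,3); k=(np.linalg.norm(q[:,:2]-s["position"][:2],axis=1)<.03)&(q[:,2]>.15)&(q[:,2]<s["position"][2]+.06)
w=k&(px.reshape(-1,3).min(1)>120); print(w.sum(),q[w].mean(0).round(4),np.percentile(q[w],[1,10,50,90,99],0).round(4).tolist())
k2=k&(q[:,2]<s["position"][2]-.002);print("low",np.percentile(q[k2],[0,2,5],0)[:,2],q[k2].mean(0))
ys,xs=np.nonzero(k.reshape(420,560)); y,x=int(ys.mean()),int(xs.mean()); print(x,y)
cv2.imwrite("pics/s5.png",cv2.resize(px[y-60:y+60,x-70:x+70],None,fx=4,fy=4,interpolation=cv2.INTER_CUBIC))
E
```

```text
clock: 8.88
position: [0.543, -0.2139, 0.2282]
ee_rot: [-0.001, 0.055, 0.999, 0.001]
contact_force: [-0.9, -0.1, -0.8]
width: 0.0251
gripper_force: 59.0
[ 0.54280349 -0.21382253  0.22778921]
311 [ 0.5514 -0.2202  0.2316] [[0.5387, -0.2344, 0.2036], [0.5479, -0.23, 0.2082], [0.5524, -0.2208, 0.2323], [0.554, -0.2104, 0.2546], [0.5547, -0.2006, 0.2639]]
low [0.20065922 0.2023797  0.20337474] [ 0.55003608 -0.21895993  0.21316401]
209 218
```

View pics/s5.png

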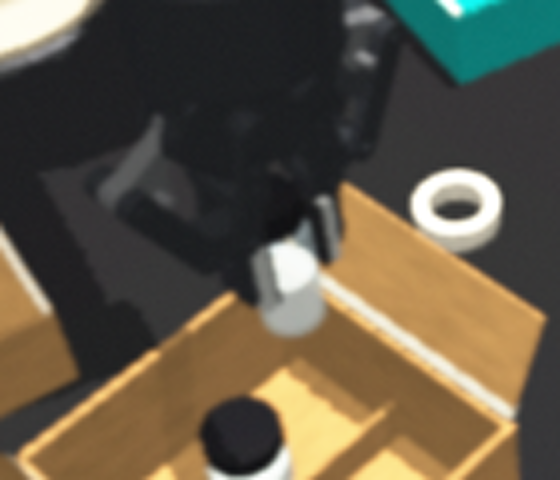

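The vial is gripped upright above the carton, its bottom at crop (292,330). The jar still stands in the carton at (243,435).

```bash
python3 -m pendant '[{"jaw":-1,"tx":0.3,"ty":3,"tz":0.5,"ax":0,"ay":0,"az":0},{"jaw":-1,"tx":1,"ty":8,"tz":0.5,"ax":0,"ay":0,"az":0},{"jaw":-1,"tx":1.6,"ty":13,"tz":0.5,"ax":0,"ay":0,"az":0},{"jaw":-1,"tx":2.2,"ty":18,"tz":0.5,"ax":0,"ay":0,"az":0},{"jaw":-1,"tx":2.8,"ty":23,"tz":0.5,"ax":0,"ay":0,"az":0},{"jaw":-1,"tx":3.4,"ty":28,"tz":0.5,"ax":0,"ay":0,"az":0},{"jaw":-1,"tx":4,"ty":33,"tz":0.5,"ax":0,"ay":0,"az":0},{"jaw":-1,"tx":4.6,"ty":37.5,"tz":0.5,"ax":0,"ay":0,"az":0},{"jaw":-1,"tx":4.8,"ty":40.6,"tz":0.3,"ax":0,"ay":0,"az":0},{"jaw":-1,"tx":4.8,"ty":40.6,"tz":0,"ax":0,"ay":0,"az":0}]'
python3 -m pendant '[{"jaw":-1,"tx":0,"ty":0,"tz":0,"ax":0,"ay":0,"az":0},{"jaw":-1,"tx":0,"ty":0,"tz":0,"ax":0,"ay":0,"az":0},{"jaw":-1,"tx":0,"ty":0,"tz":0,"ax":0,"ay":0,"az":0}]'
python3 - <<'E'
from h import *
import pickle
for n in("scene","top"):
    im=get(n); P=cloud(im).reshape(-1,3); px=im["pixels"].reshape(-1,3)
    d=np.linalg.norm(P[:,:2]-[.59,.1925],axis=1)
    k=(d<.035)&(P[:,2]>.145)&(P[:,2]<.165);c=P[k]
    if len(c)>10: print(n,"rim",len(c),cv2.minEnclosingCircle(np.float32(c[:,:2]*1000)))
    k=(d<.035)&(P[:,2]>.195)&(P[:,2]<.23)&(px.min(1)>110);v=P[k]
    if len(v)>10: print(n,"vial",len(v),v.mean(0).round(4),v[:,2].min().round(4), v[:,:2].min(0).round(4),v[:,:2].max(0).round(4))
    if n=="scene": ic=im
cv2.imwrite("pics/s6.png",cv2.resize(ic["pixels"][90:215,280:420],None,fx=4,fy=4,interpolation=cv2.INTER_CUBIC))
print(manip.get_state()["contact_force"])
E
```

```text
clock: 10.18
position: [0.5909, 0.1937, 0.2274]
ee_rot: [-0.002, 0.053, 0.999, -0.0]
contact_force: [-0.2, -1.3, -0.5]
width: 0.025
gripper_force: 59.1
clock: 10.55
position: [0.5919, 0.1906, 0.2299]
ee_rot: [0.0, 0.055, 0.998, -0.0]
contact_force: [-0.1, -0.5, -0.3]
width: 0.025
gripper_force: 59.1
scene rim 156 ((589.7713623046875, 190.790771484375), 24.083309173583984)
scene vial 101 [0.5948 0.1814 0.2158] 0.203 [0.5799 0.1756] [0.6034 0.1936]
top rim 32 ((584.4630126953125, 181.12362670898438), 15.865872383117676)
[ 0.03531742 -0.55418846  0.40530219]
```

View pics/s6.png

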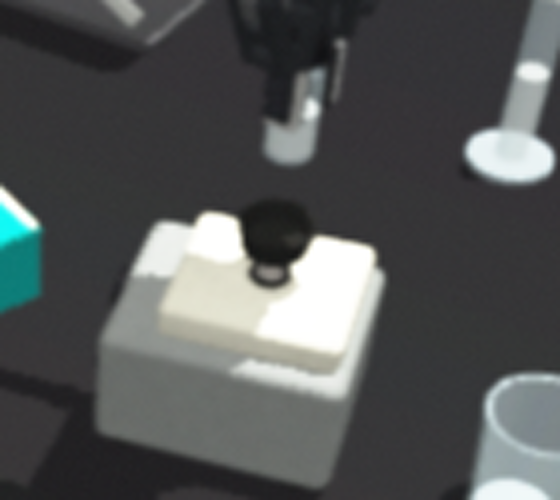

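The vial hangs upright at crop (290,140), directly above the black cup at (276,232).

```bash
python3 -m pendant '[{"jaw":-1,"tx":-0.1,"ty":0.2,"tz":-1.5,"ax":0,"ay":0,"az":0},{"jaw":-1,"tx":-0.1,"ty":0.2,"tz":-3,"ax":0,"ay":0,"az":0},{"jaw":-1,"tx":-0.1,"ty":0.2,"tz":-4.5,"ax":0,"ay":0,"az":0},{"jaw":-1,"tx":-0.1,"ty":0.2,"tz":-5.5,"ax":0,"ay":0,"az":0},{"jaw":-1,"tx":-0.1,"ty":0.2,"tz":-5.7,"ax":0,"ay":0,"az":0},{"jaw":-1,"tx":-0.1,"ty":0.2,"tz":-5.7,"ax":0,"ay":0,"az":0},{"jaw":-1,"tx":-0.1,"ty":0.2,"tz":-5.7,"ax":0,"ay":0,"az":0}]'
python3 -m pendant '[{"jaw":-1,"tx":0,"ty":0,"tz":-0.2,"ax":0,"ay":0,"az":0},{"jaw":-1,"tx":0,"ty":0,"tz":-0.4,"ax":0,"ay":0,"az":0},{"jaw":-1,"tx":0,"ty":0,"tz":-0.6,"ax":0,"ay":0,"az":0},{"jaw":-1,"tx":0,"ty":0,"tz":-0.6,"ax":0,"ay":0,"az":0},{"jaw":-1,"tx":0,"ty":0,"tz":-0.6,"ax":0,"ay":0,"az":0},{"jaw":-1,"tx":0,"ty":0,"tz":-0.6,"ax":0,"ay":0,"az":0}]'
```

```text
clock: 11.52
position: [0.5912, 0.1938, 0.1734]
ee_rot: [0.001, 0.055, 0.999, 0.0]
contact_force: [-0.2, -0.2, -1.2]
width: 0.0254
gripper_force: 59.1
clock: 12.28
position: [0.5909, 0.1937, 0.167]
ee_rot: [0.0, 0.055, 0.999, 0.0]
contact_force: [-1.1, 0.3, 2.7]
width: 0.0254
gripper_force: 59.4
```

```bash
python3 -m pendant '[{"jaw":-1,"tx":0,"ty":0,"tz":-0.2,"ax":0,"ay":0,"az":0},{"jaw":-1,"tx":0,"ty":0,"tz":-0.4,"ax":0,"ay":0,"az":0},{"jaw":-1,"tx":0,"ty":0,"tz":-0.6,"ax":0,"ay":0,"az":0},{"jaw":-1,"tx":0,"ty":0,"tz":-0.6,"ax":0,"ay":0,"az":0},{"jaw":-1,"tx":0,"ty":0,"tz":-0.6,"ax":0,"ay":0,"az":0},{"jaw":-1,"tx":0,"ty":0,"tz":-0.6,"ax":0,"ay":0,"az":0}]'
python3 - <<'E'
from h import *
import pickle
im=get("scene"); P=cloud(im).reshape(-1,3)
k=(np.linalg.norm(P[:,:2]-[.59,.1925],axis=1)<.03)&(P[:,2]>.12)&(P[:,2]<.158)&(im["pixels"].reshape(-1,3).max(1)<70)
o=pickle.load(open("scene3.pkl","rb"));Q=cloud(o).reshape(-1,3)
j=(np.linalg.norm(Q[:,:2]-[.59,.1925],axis=1)<.03)&(Q[:,2]>.12)&(Q[:,2]<.158)&(o["pixels"].reshape(-1,3).max(1)<70)
# image rows of the cup's front lower edge
for m in(k,j):
    r,c=np.nonzero(m.reshape(420,560)); print(len(r),np.percentile(r,[2,50,98]),np.percentile(P[m] [:,2],[2,98]),c.mean())
fs=[]
for _ in range(4): im=get("wrist"); fs.append(manip.get_state()["contact_force"])
print(np.mean(fs,0),manip.get_state()["position"])
cv2.imwrite("pics/s7.png",np.hstack([cv2.resize(i["pixels"][90:200,300:400],None,fx=4,fy=4,interpolation=cv2.INTER_CUBIC) for i in(get("scene"),o)]))
E
```

```text
clock: 13.02
position: [0.5909, 0.1937, 0.161]
ee_rot: [0.0, 0.055, 0.999, 0.0]
contact_force: [-0.7, 0.8, 5.2]
width: 0.0252
gripper_force: 59.6
106 [145.  154.  158.9] [0.1286643 0.1469508] 347.83962264150944
251 [140. 147. 155.] [-0.00087353  0.18482226] 348.8605577689243
[-1.29332733  0.30295426  5.27629623] [0.59092088 0.19365027 0.16105132]
```

View pics/s7.png

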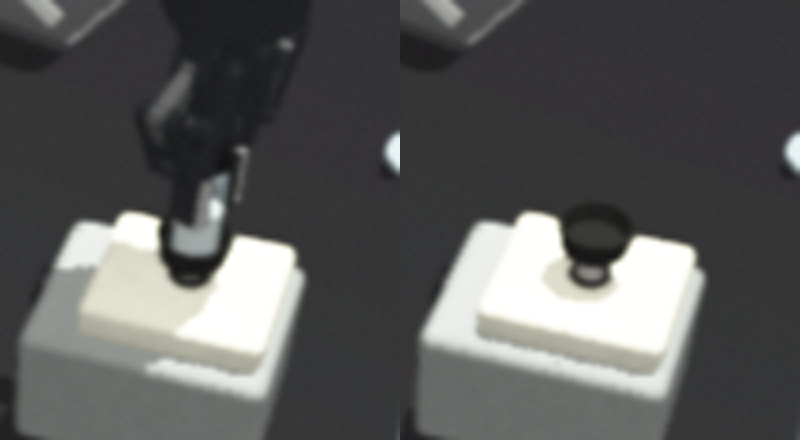

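The vial sits in the cup at crop (195,240). The rim has dropped from 154 to about 147 mm, and the fingers are well clear of it. Now I hold for 3.75 s.

```bash
for i in 1 2 3; do python3 -m pendant '[{"jaw":-1,"tx":0,"ty":0,"tz":0,"ax":0,"ay":0,"az":0},{"jaw":-1,"tx":0,"ty":0,"tz":0,"ax":0,"ay":0,"az":0},{"jaw":-1,"tx":0,"ty":0,"tz":0,"ax":0,"ay":0,"az":0},{"jaw":-1,"tx":0,"ty":0,"tz":0,"ax":0,"ay":0,"az":0},{"jaw":-1,"tx":0,"ty":0,"tz":0,"ax":0,"ay":0,"az":0},{"jaw":-1,"tx":0,"ty":0,"tz":0,"ax":0,"ay":0,"az":0},{"jaw":-1,"tx":0,"ty":0,"tz":0,"ax":0,"ay":0,"az":0},{"jaw":-1,"tx":0,"ty":0,"tz":0,"ax":0,"ay":0,"az":0},{"jaw":-1,"tx":0,"ty":0,"tz":0,"ax":0,"ay":0,"az":0},{"jaw":-1,"tx":0,"ty":0,"tz":0,"ax":0,"ay":0,"az":0}]'; done; python3 -c "
from rig import manip
s=manip.get_state();print(s['position'],s['contact_force']);print(manip.sign_off())"
```

```text
clock: 14.58
position: [0.5909, 0.1937, 0.161]
ee_rot: [0.0, 0.055, 0.999, 0.0]
contact_force: [-1.1, -0.7, 5.0]
width: 0.025
gripper_force: 59.6
clock: 15.82
position: [0.5909, 0.1937, 0.1611]
ee_rot: [0.0, 0.055, 0.999, 0.0]
contact_force: [-0.6, -0.1, 4.5]
width: 0.0251
gripper_force: 59.6
clock: 17.08
position: [0.5909, 0.1937, 0.1611]
ee_rot: [0.0, 0.055, 0.999, 0.0]
contact_force: [-1.7, -1.1, 6.6]
width: 0.0254
gripper_force: 59.6
[0.5909133  0.19366825 0.16105283] [-1.69657812 -1.10525826  6.58546928]
the job is handed in; nothing more can be done
None
```

I handed the job in at 17 s with both flaps open (about 2.02 rad), the jar last seen standing in the carton, and the gripped vial having held the cup about 7 mm down for over 3.75 s; the judge's verdict was not shown.

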